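# Find the soup pot lid with the wobbly handle

## Task

One of the two big soup pots has a lid whose bar handle has worked loose. Feel for the play by wiggling the handles side to side, across the bar, rocking the loose one clearly over at least twice and letting it come upright in between; then lift that lid off by its handle and set it down gently, flat inside the grey repair tray. Leave the sound lid on its pot.

Things in the scene. Friction and masses are not known exactly. Their poses are not given: they have to be found in the camera images.
- knob_1: Handle of a big soup pot lid: black round level bar along its x axis, 22 mm thick, 64 long, on a stem in the middle of a steel lid 166 mm across. Origin: foot of the stem, on the lid's top, 94 mm above the table at first; bar axis 36 mm above it, z up. Below the origin: 4 mm flange, then a plug 147 mm wide to 14 mm down, the lid's foot; 2.5 mm slack in the pot's mouth. Lid 0.4-0.7 kg. Pot fixed.
- knob_2: Handle of the other big pot's lid: same looks, sizes and axes as knob_1; either of the two may be the loose one. The loose handle rocks about its x axis (bar moving along its y) up to 0.25 rad (9 mm at the bar) each way under less than 1.5 N and springs back upright. The sound one does not rock: the whole lid shifts up to 3 mm, then resists; a push above about 8 N tips the lid up.
- tray: Grey plastic repair tray, 260 mm square and 25 mm high, walls and floor 4 mm thick, open on top, fixed on the table. Origin at the centre of its underside; x and y along its sides, z up.
Mind the look-alikes: they are no part of the job. Leave any orange look-alike of the part that bears knob_2 alone.

How it is judged:
On the way, in this order (a step that is already met when the one before it is completed fails the run):
1. the loose handle is rocked over to either side (leaning more than 0.12 rad) (angle between knob_1's own z axis and vertical above 0.12 rad), for 0.05 s.
2. it comes back through upright (within 0.05 rad) (angle between knob_1's own z axis and vertical below 0.05 rad).
3. it is rocked over again, to either side (more than 0.12 rad), its lid still on the pot (angle between knob_1's own z axis and vertical above 0.12 rad and distance of knob_1 from where it was at the start of the episode below 0.02 m), for 0.05 s.
At the end, for the whole second after the job is handed in: The lid with the loose handle lies flat and still on the floor of the grey tray (its centre within 70 mm of the tray's centre, handle foot less than 26 mm above the table, tilted less than 0.12 rad), and the sound lid sits level on its pot, within 15 mm of where it was (horizontal distance between knob_1 and tray below 0.07 m and height (world z) of knob_1 below 0.026 m and angle between knob_1's own z axis and vertical below 0.12 rad and linear speed of knob_1 below 0.05 m/s and distance of knob_2 from where it was at the start of the episode below 0.015 m and angle between knob_2's own z axis and vertical below 0.1 rad); the robot touches nothing.
It fails at once if the sound lid is taken off its pot (moved more than 40 mm) (distance of knob_2 from where it was at the start of the episode above 0.04 m).
It fails at once if the loose lid is dropped: faster than 0.5 m/s within about 40 mm of the tray's floor (height (world z) of knob_1 below 0.06 m and linear speed of knob_1 above 0.5 m/s).
It also fails if it takes over 51 s, if anything falls off the work surface, if the arm or the gripper's body presses on something with over 40 N, if the wrist force passes 120 N, or if a joint passes its speed limit or range.

## Robot

A 6-joint arm with a two-finger parallel gripper is mounted at the origin on the work surface. World frame = base frame: x ahead of the robot, y to its left, z up, the work surface at z = 0. Lengths are in m, angles in rad, forces in N, time in s.
With the tool pointing down it reaches from about 0.425 to 0.925 m from the base axis. Payload 12.5 kg.
Tool frame: the origin (TCP) lies between the finger pads; the fingertips stand 17 mm ahead of it and the grasp point (between the pads) lies 2 mm behind it (r.tcp_to_tips is the distance from the TCP to the fingertips, in m); x points along the fingers, y is the direction in which the jaws open and shut, and the axes are right-handed (so a half turn about x gives the same grasp; the last joint's range is limited). The gripper opens to 85 mm and grips with 20 to 120 N. Pads are 22 mm wide; open, the fingers measure 114 mm over their backs; the gripper's body (76 mm by 85 mm) begins 54 mm behind the grasp point. The pads swing forward as they close: fully open they stand 13 mm farther back than shut.
Start: joints at [-1.452, 0.491, 1.559, -0, 1.092, -0.106], TCP at [0.139, -0.609, 0.248] pointing down, gripper open.
Joint ranges: [-3.1, 3.1], [-0.84, 2.19], [0.05, 2.79], [-1.13, 4.28], [0.06, 2.93], [-2.69, 2.69]. Speed limits (rad/s): [2.22, 2.22, 2.79, 3.14, 3.14, 3.14].

## Interface

Orientations are given as a rotation vector (axis times angle).
In Python, from rig import r, read_camera, camera_info gives the robot as it stands. The module is installed in compiled form; this text tells all that it offers.
- The arm moves only by the tool jog_arm, never from a script. Its argument "rows" is a list of rows, each an object of numbers: "wx", "wy", "wz": the turn, a rotation vector about the tool's x, y, z in degrees; "dx", "dy", "dz": the shift along the tool's x, y, z in m; "grip": the gripper command: -1 is shut, 1 is fully open, values between are in proportion. A call has 1 to 20 rows; each row is the pose to reach, as a shift and turn from the pose commanded when the call began, along the tool's axes at that moment; what a row does not reach only later rows make up. A row lasts 1/8 s, in which the tool goes at most 62.5 mm and 10.7 degrees, less where a joint would pass 70% of its speed; a pose out of reach is approached as far as the arm can. A call with a gripper value outside its range is refused whole. The fingers move at their own pace and stop on an object; "grip_force" is the grip in N (left out, the last holds). Time passes only in rows, so rows that repeat a pose let the fingers close. It gives the time, the measured TCP pose, the force and the opening at its end, in the units of the state.
- r.observe(): the state, without advancing time (a new reading comes with each control period).
- read_camera(name): name is "side" or "top"; returns (picture, depth): 420x560x3 uint8, red, green, blue; 420x560 float32, m along the optical axis (not along the pixel's ray), 0 where there is no reading.
- camera_info(name): a dict with "vfov" (degrees; the focal length in pixels is half the picture's height over the tangent of half this angle, whatever the lens; pixels are square), "cx", "cy" (the principal point, pixels), "distortion" ([k1, k2, p1, p2, k3] as OpenCV has them; the pictures are not rectified), "eye" and "orientation" of the camera in the world. Camera axes: x right, y down, z forward; pixel columns grow to the right and rows downward; lengths in m; the calibration is good to about 2 mm. A picture is of the moment at which its call begins. camera_info takes no time and is no camera call.
- r.close_job(): hands the job in, once; it reports no verdict.
The state is a dict: "time": time; "joints": joint angles; "qvel": joint speeds; "tau": joint torques, N m; "ee_pos": TCP position; "tool_rot": TCP orientation; "force": force on the tool from outside, world axes, zero at the start; "torque": the same for the moment, N m; "width": finger opening in m.
Only numpy, scipy, OpenCV 4.12 (cv2) and the standard library are available. Lean on these libraries where they do the work, as an engineer would, in place of code of your own. Each camera call takes 0.05 s, during which the arm holds its last target. There are 200 camera calls.

## Working session

There is one attempt and no reset: what is moved stays moved. The work goes in short steps, Python scripts to look and compute and a tool call to move; the robot and the scene stay as the last step left them, time stands still between calls to the robot, and variables do not carry over. Pictures are saved under pics/ and viewed, about 8 in all and at most 12, crops included, and the job is handed in when it is done.

Besides the shell and the picture viewer there is one more tool, called after "Emit:" as name(argument=value, ...) on one line, values as JSON. jog_arm: Moves the arm, as the interface text tells. Its arguments: {"type":"object","properties":{"rows":{"type":"array","items":{"type":"object","properties":{"wx":{"type":"number"},"wy":{"type":"number"},"wz":{"type":"number"},"dx":{"type":"number"},"dy":{"type":"number"},"dz":{"type":"number"},"grip":{"type":"number"}}}},"grip_force":{"type":"number"}},"required":["rows"]}

```bash
mkdir -p pics; cat > h.py <<'E'
import numpy as np,cv2
from rig import r,read_camera,camera_info
from scipy.spatial.transform import Rotation as R
def K(n):
    c=camera_info(n);f=210/np.tan(np.radians(c['vfov'])/2)
    return np.array([[f,0,c['cx']],[0,f,c['cy']],[0,0,1.]]),np.array(c['distortion'],float),c
def rot(c):
    o=np.array(c['orientation'],float)
    return o if o.shape==(3,3) else (R.from_rotvec(o).as_matrix() if o.size==3 else R.from_quat(o).as_matrix())
def plane(n,px,z):
    k,d,c=K(n);u=cv2.undistortPoints(np.array(px,float).reshape(-1,1,2),k,d)[:,0]
    v=np.c_[u,np.ones(len(u))]@rot(c).T;e=np.array(c['eye'])
    return e+v*((z-e[2])/v[:,2])[:,None]
def cloud(n,dep):
    k,d,c=K(n);h,w=dep.shape
    g=np.stack(np.meshgrid(np.arange(w),np.arange(h)),-1).reshape(-1,1,2).astype(float)
    u=cv2.undistortPoints(g,k,d)[:,0]
    return ((np.c_[u,np.ones(len(u))]*dep.reshape(-1,1))@rot(c).T+np.array(c['eye'])).reshape(h,w,3)
E
python3 - <<'E'
from h import *
for n in('top','side'):
    i,d=read_camera(n);np.savez('/tmp/'+n,i=i,d=d);cv2.imwrite(f'pics/{n}0.png',i[:,:,::-1]);print(camera_info(n),d.min(),d.max())
print(r.observe())
E
```

```text
{'vfov': 48.468065843783904, 'cx': 274.80431157312455, 'cy': 203.77924475365575, 'distortion': array([-0.14080899,  0.        ,  0.        ,  0.        ,  0.        ]), 'eye': array([0.29671406, 0.01688066, 1.27352119]), 'orientation': array([-2.17786755,  2.15252037, -0.11611697])} 0.0 2.1645548
{'vfov': 54.781463747798306, 'cx': 279.98991757560026, 'cy': 204.37498003032408, 'distortion': array([0.03117753, 0.        , 0.        , 0.        , 0.        ]), 'eye': array([-0.08573778, -0.50828821,  0.5105632 ]), 'orientation': array([-2.01395142,  0.76078226, -0.45612017])} 0.0 2.4625602
{'time': 0.1, 'joints': array([-1.45157514e+00,  4.91470641e-01,  1.55939403e+00,  1.99474544e-05,
        1.09169215e+00, -1.05610519e-01]), 'qvel': array([ 0.0002398 , -0.00230503, -0.00072696,  0.00229355, -0.00140897,
       -0.00131798]), 'tau': array([ 3.97382362e-03, -6.19446659e+01, -2.62026197e+01,  2.25084207e-06,
        2.94144753e-03, -2.69441259e-06]), 'ee_pos': array([ 0.1393369 , -0.60908232,  0.24780206]), 'tool_rot': array([ 2.10289787,  0.23840911, -2.10287431]), 'force': array([-0.09224646, -0.44255591,  0.52355025]), 'torque': array([-0.01348831, -0.04794   , -0.01005581]), 'width': 0.08563234492076813}
```

View pics/top0.png

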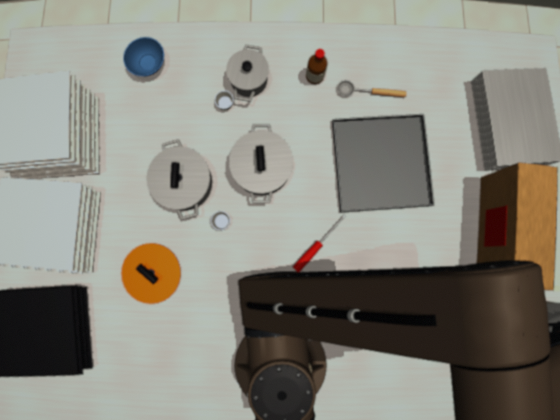

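View pics/side0.png

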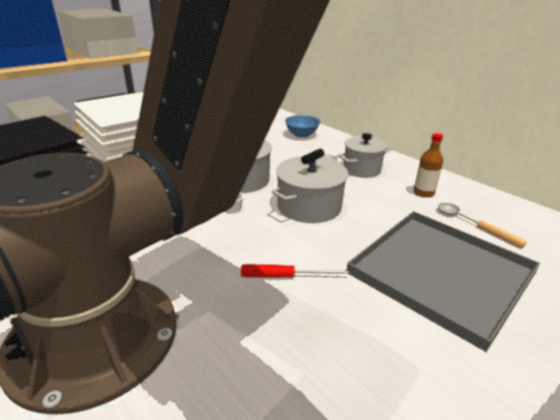

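Top view: the big pots sit at (179,177) and (261,160), each with a black bar, and the grey tray is at (382,163). Things that could be mistaken for them are the small pot at (247,70), the orange lid at (150,273), the black stack at (40,330) and the grey stack at (515,115). The side view shows one big pot clearly at (312,180), with the other partly hidden behind the arm.

```bash
python3 - <<'E'
from h import *
z=np.load('/tmp/top.npz');i,d=z['i'],z['d'];P=cloud('top',d)
for c in[(177,175),(260,158)]:
    x0,y0=c;m=np.zeros(d.shape,np.uint8);s=np.s_[y0-22:y0+23,x0-16:x0+17]
    m[s]=(i[s].max(-1)<60)
    n,l,st,ce=cv2.connectedComponentsWithStats(m);k=1+st[1:,4].argmax();ys,xs=np.where(l==k)
    p=plane('top',np.c_[xs,ys],.135)[:,:2];(a,b),wh,an=cv2.minAreaRect((p*1000).astype(np.float32))
    bx=cv2.boxPoints(((a,b),wh,an));e=[bx[1]-bx[0],bx[2]-bx[1]];e=max(e,key=np.linalg.norm)
    print('bar',a,b,wh,'yaw',np.degrees(np.arctan2(e[1],e[0]))%180,'z',np.percentile(P[l==k][:,2],[5,50,90]),'lid z',np.median(P[y0-5:y0+5,x0+18:x0+25,2]))
    # lid centre: light disc at z~.094
    q=P[y0-60:y0+60,x0-60:x0+60].reshape(-1,3);q=q[abs(q[:,2]-.094)<.006]
    q=q[np.hypot(q[:,0]-a/1000,q[:,1]-b/1000)<.11]
    (cc,rr)=cv2.minEnclosingCircle((q[:,:2]*1000).astype(np.float32));print('lid',cc,rr,len(q),np.median(q[:,2]))
# tray
hsv=i.max(-1)
m=((hsv<125)).astype(np.uint8);m[:105]=0;m[220:]=0;m[:,:322]=0;m[:,445:]=0
n,l,st,ce=cv2.connectedComponentsWithStats(m);k=1+st[1:,4].argmax();ys,xs=np.where(l==k)
p=plane('top',np.c_[xs,ys],.02)[:,:2];print('tray',cv2.minAreaRect((p*1000).astype(np.float32)),np.median(P[150:175,370:395,2]))
a=np.r_[[cv2.resize(i[110:220,130:300],None,fx=4,fy=4,interpolation=cv2.INTER_CUBIC)]][0];cv2.imwrite('pics/c1.png',a[:,:,::-1])
print(P[66,247],P[273,130],R.from_rotvec(r.observe()['tool_rot']).as_matrix().round(3))
E
```

```text
bar 489.8262939453125 266.8880310058594 (60.92849349975586, 22.697832107543945) yaw 2.2552166 z [0.10979023 0.13901118 0.14263748] lid z 0.09389396566575237
lid (491.19830322265625, 269.4050598144531) 83.26364135742188 2873 0.09386280000532721
bar 533.494140625 57.23189163208008 (63.54672622680664, 19.105188369750977) yaw 6.0739264 z [0.13391772 0.13892103 0.14212656] lid z 0.09407599331733851
lid (536.4613647460938, 57.97195053100586) 83.13433837890625 2887 0.09410062927514962
tray ((552.2288818359375, -274.5630187988281), (261.6533508300781, 266.7745056152344), 4.730081558227539) 0.003985634997411669
[0.78694106 0.09630508 0.1087559 ] [0.23955538 0.41126615 0.01172621] [[-0.     0.223 -0.975]
 [ 0.001 -0.975 -0.223]
 [-1.    -0.001 -0.   ]]
```

View pics/c1.png

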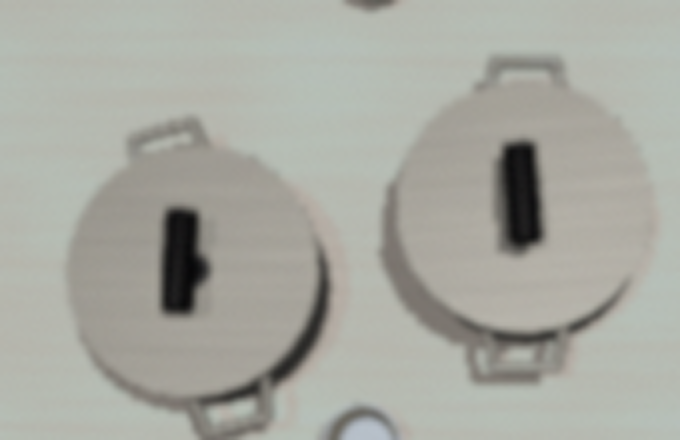

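The crop shows both bars roughly along world x, on intact grey lids. The left one is at crop (180,262) and the right at crop (522,192). Orange lid excluded. Next I'll check the path for tall obstacles and work out the move.

```bash
cat >> h.py <<'E'
def go(p,yaw=None,pose=None):
    "tool-frame shift (mm) and turn (deg) to reach p with bar yaw (deg)"
    o=r.observe();T=R.from_rotvec(o['tool_rot']).as_matrix();d=T.T@(np.array(p)-o['ee_pos'])
    print('shift',(d*1000).round(1))
    if yaw is not None:
        a=np.radians(yaw);X=np.array([0,0,-1.]);Y=np.array([np.sin(a),-np.cos(a),0])
        G=np.c_[X,Y,np.cross(X,Y)];print('turn',np.degrees(R.from_matrix(T.T@G).as_rotvec()).round(2))
E
python3 - <<'E'
from h import *
P=cloud('top',np.load('/tmp/top.npz')['d'])
for px in[(515,190),(485,190),(485,250),(545,280),(500,115),(480,90)]:print(px,P[px[1],px[0]].round(3))
go((.40,-.30,.248));go((.536,.058,.22),6)
print(r.tcp_to_tips)
E
```

```text
(515, 190) [ 0.452 -0.557  0.21 ]
(485, 190) [ 0.476 -0.56   0.038]
(485, 250) [ 0.311 -0.543  0.063]
(545, 280) [ 0.237 -0.622  0.22 ]
(500, 115) [ 0.673 -0.588  0.096]
(480, 90) [ 0.758 -0.554  0.055]
shift [ 1.000e-01 -2.432e+02 -3.230e+02]
shift [  28.4 -561.8 -535.4]
turn [ 6.88 -0.    0.06]
0.017
```

Emit:
jog_arm(rows=[{"dx":-0.04,"grip":0.0},{"dx":-0.05,"dy":-0.2,"dz":-0.242},{"dx":-0.05,"dy":-0.2,"dz":-0.242},{"dx":-0.05,"dy":-0.2,"dz":-0.242},{"dx":-0.05,"dy":-0.2,"dz":-0.242},{"dx":-0.05,"dy":-0.2,"dz":-0.242},{"dx":-0.05,"dy":-0.2,"dz":-0.242,"wx":3},{"dx":0.02,"dy":-0.562,"dz":-0.535,"wx":6.9},{"dx":0.02,"dy":-0.562,"dz":-0.535,"wx":6.9},{"dx":0.02,"dy":-0.562,"dz":-0.535,"wx":6.9},{"dx":0.02,"dy":-0.562,"dz":-0.535,"wx":6.9},{"dx":0.02,"dy":-0.562,"dz":-0.535,"wx":6.9},{"dx":0.02,"dy":-0.562,"dz":-0.535,"wx":6.9},{"dx":0.02,"dy":-0.562,"dz":-0.535,"wx":6.9},{"dx":0.02,"dy":-0.562,"dz":-0.535,"wx":6.9},{"dx":0.02,"dy":-0.562,"dz":-0.535,"wx":6.9},{"dx":0.02,"dy":-0.562,"dz":-0.535,"wx":6.9}])

```text
$.rows[0]: bad value
```

Emit:
jog_arm(rows=[{"dx":-0.04,"dy":0,"dz":0,"wx":0,"wy":0,"wz":0,"grip":0},{"dx":-0.05,"dy":-0.2,"dz":-0.242,"wx":0,"wy":0,"wz":0,"grip":0},{"dx":-0.05,"dy":-0.2,"dz":-0.242,"wx":0,"wy":0,"wz":0,"grip":0},{"dx":-0.05,"dy":-0.2,"dz":-0.242,"wx":0,"wy":0,"wz":0,"grip":0},{"dx":-0.05,"dy":-0.2,"dz":-0.242,"wx":0,"wy":0,"wz":0,"grip":0},{"dx":-0.05,"dy":-0.2,"dz":-0.242,"wx":0,"wy":0,"wz":0,"grip":0},{"dx":-0.05,"dy":-0.2,"dz":-0.242,"wx":3,"wy":0,"wz":0,"grip":0},{"dx":0.02,"dy":-0.562,"dz":-0.535,"wx":6.9,"wy":0,"wz":0,"grip":0},{"dx":0.02,"dy":-0.562,"dz":-0.535,"wx":6.9,"wy":0,"wz":0,"grip":0},{"dx":0.02,"dy":-0.562,"dz":-0.535,"wx":6.9,"wy":0,"wz":0,"grip":0},{"dx":0.02,"dy":-0.562,"dz":-0.535,"wx":6.9,"wy":0,"wz":0,"grip":0},{"dx":0.02,"dy":-0.562,"dz":-0.535,"wx":6.9,"wy":0,"wz":0,"grip":0},{"dx":0.02,"dy":-0.562,"dz":-0.535,"wx":6.9,"wy":0,"wz":0,"grip":0},{"dx":0.02,"dy":-0.562,"dz":-0.535,"wx":6.9,"wy":0,"wz":0,"grip":0},{"dx":0.02,"dy":-0.562,"dz":-0.535,"wx":6.9,"wy":0,"wz":0,"grip":0},{"dx":0.02,"dy":-0.562,"dz":-0.535,"wx":6.9,"wy":0,"wz":0,"grip":0},{"dx":0.02,"dy":-0.562,"dz":-0.535,"wx":6.9,"wy":0,"wz":0,"grip":0}])

```text
time: 2.22
ee_pos: [0.5352, 0.0575, 0.2281]
tool_rot: [2.167, 0.113, -2.168]
force: [-0.5, 0.5, -0.0]
width: 0.0428
```

```bash
python3 - <<'E'
from h import *
i,d=read_camera('side');P=cloud('side',d)
cv2.imwrite('pics/s1.png',cv2.resize(i[90:250,180:420],None,fx=3,fy=3,interpolation=cv2.INTER_CUBIC)[:,:,::-1])
for n,c in(('B',(.536,.058)),('A',(.491,.269))):
    m=(np.hypot(P[...,0]-c[0],P[...,1]-c[1])<.05)&(P[...,2]>.122)&(P[...,2]<.146)&(i.max(-1)<70)
    q=P[m];print(n,len(q))
    if len(q)>10:
        (a,b),wh,an=cv2.minAreaRect((q[:,:2]*1000).astype(np.float32))
        u,s,v=np.linalg.svd(q[:,:2]-q[:,:2].mean(0));v=v[0]*np.sign(v[0][0]);print((a,b),wh,an,np.degrees(np.arctan2(v[1],v[0])),q[:,2].max())
        t=q[q[:,2]>q[:,2].max()-.003];print('crest',t.mean(0))
E
```

```text
B 190
(530.7362060546875, 49.63926696777344) (19.09261131286621, 61.25571060180664) 86.76652526855469 -0.4309520979342259 0.1419371187632264
crest [0.52663239 0.05205319 0.14019177]
A 156
(486.4717712402344, 263.87384033203125) (14.675029754638672, 61.835018157958984) 89.0770492553711 -2.0904991341701513 0.14149601083532132
crest [0.48322015 0.26635381 0.13948664]
```

View pics/s1.png

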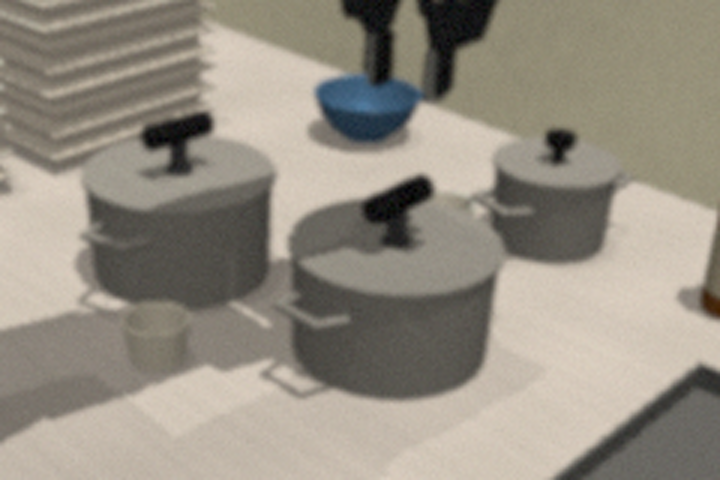

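The side crop shows both bars upright and clear, with the gripper above pot B (crop 398,200). B's bar is at about (0.534, 0.055). I'll lower onto it with the jaws straddling the bar.

Emit:
jog_arm(rows=[{"dx":0.05,"dy":0,"dz":0,"wx":0,"wy":0,"wz":0,"grip":0},{"dx":0.08,"dy":0,"dz":0,"wx":0,"wy":0,"wz":0,"grip":0},{"dx":0.1,"dy":0.002,"dz":0,"wx":0,"wy":0,"wz":0,"grip":0},{"dx":0.102,"dy":0.002,"dz":0,"wx":0,"wy":0,"wz":0,"grip":0},{"dx":0.102,"dy":0.002,"dz":0,"wx":0,"wy":0,"wz":0,"grip":0}])

```text
time: 2.9
ee_pos: [0.536, 0.0553, 0.127]
tool_rot: [2.169, 0.112, -2.167]
force: [-0.0, 0.1, 0.5]
width: 0.0427
```

Emit:
jog_arm(rows=[{"dx":0,"dy":0.006,"dz":0,"wx":0,"wy":0,"wz":0,"grip":0},{"dx":0,"dy":0.006,"dz":0,"wx":0,"wy":0,"wz":0,"grip":0}])

```text
time: 3.15
ee_pos: [0.5367, 0.0494, 0.127]
tool_rot: [2.169, 0.112, -2.167]
force: [-1.1, 0.0, -0.6]
width: 0.0428
```

Emit:
jog_arm(rows=[{"dx":0,"dy":0.003,"dz":0,"wx":0,"wy":0,"wz":0,"grip":0},{"dx":0,"dy":0.003,"dz":0,"wx":0,"wy":0,"wz":0,"grip":0}])

```text
time: 3.4
ee_pos: [0.5368, 0.0467, 0.1264]
tool_rot: [2.168, 0.113, -2.168]
force: [-0.6, -0.6, 0.4]
width: 0.0429
```

Emit:
jog_arm(rows=[{"dx":0,"dy":0.003,"dz":0,"wx":0,"wy":0,"wz":0,"grip":0},{"dx":0,"dy":0.003,"dz":0,"wx":0,"wy":0,"wz":0,"grip":0}])

```text
time: 3.65
ee_pos: [0.5371, 0.0438, 0.1263]
tool_rot: [2.168, 0.113, -2.168]
force: [-0.3, 0.9, -0.3]
width: 0.0429
```

Emit:
jog_arm(rows=[{"dx":0,"dy":0.002,"dz":0,"wx":0,"wy":0,"wz":0,"grip":0},{"dx":0,"dy":0.002,"dz":0,"wx":0,"wy":0,"wz":0,"grip":0}])

```text
time: 3.9
ee_pos: [0.5373, 0.0418, 0.1263]
tool_rot: [2.168, 0.113, -2.168]
force: [0.5, -0.5, -0.5]
width: 0.0429
```

Emit:
jog_arm(rows=[{"dx":0,"dy":0.002,"dz":0,"wx":0,"wy":0,"wz":0,"grip":0},{"dx":0,"dy":0.002,"dz":0,"wx":0,"wy":0,"wz":0,"grip":0}])

```text
time: 4.15
ee_pos: [0.5375, 0.0398, 0.1263]
tool_rot: [2.168, 0.113, -2.168]
force: [0.4, 1.1, 0.8]
width: 0.0428
```

Emit:
jog_arm(rows=[{"dx":0,"dy":0.001,"dz":0,"wx":0,"wy":0,"wz":0,"grip":0},{"dx":0,"dy":0.001,"dz":0,"wx":0,"wy":0,"wz":0,"grip":0}])

```text
time: 4.4
ee_pos: [0.5376, 0.0389, 0.1263]
tool_rot: [2.168, 0.113, -2.168]
force: [0.7, 0.0, 0.1]
width: 0.0426
```

Emit:
jog_arm(rows=[{"dx":0,"dy":0.0015,"dz":0,"wx":0,"wy":0,"wz":0,"grip":0},{"dx":0,"dy":0.0015,"dz":0,"wx":0,"wy":0,"wz":0,"grip":0}])

```text
time: 4.65
ee_pos: [0.5377, 0.0375, 0.1263]
tool_rot: [2.168, 0.113, -2.168]
force: [-0.9, 3.1, 0.5]
width: 0.0431
```

```bash
python3 - <<'E'
from h import *
i,d=read_camera('side')
cv2.imwrite('pics/s2.png',cv2.resize(i[120:220,230:370],None,fx=5,fy=5,interpolation=cv2.INTER_CUBIC)[:,:,::-1])
F=[r.observe()['force']]
for _ in range(4):read_camera('top');F.append(r.observe()['force'])
print(np.array(F).round(2),np.mean(F,0))
E
```

```text
[[-0.1   2.98  0.73]
 [-0.1   3.54  0.44]
 [-0.48  3.08  0.87]
 [ 0.38  3.28  1.37]
 [-1.01  2.68  1.18]] [-0.26308861  3.11101425  0.91872076]
```

View pics/s2.png

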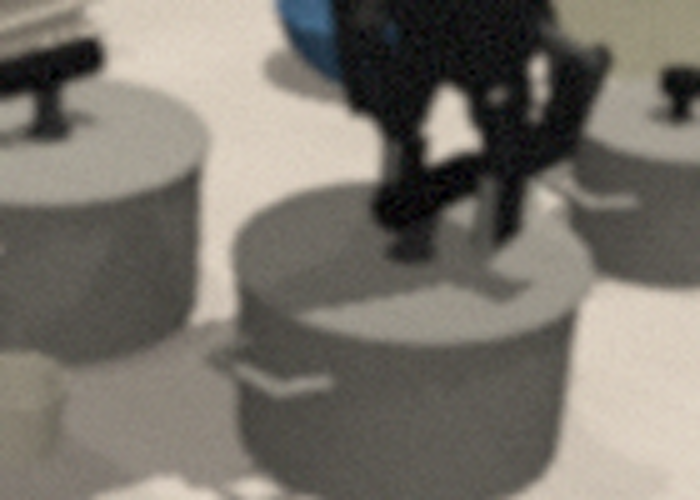

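Emit:
jog_arm(rows=[{"dx":0,"dy":-0.01,"dz":0,"wx":0,"wy":0,"wz":0,"grip":0},{"dx":0,"dy":-0.02,"dz":0,"wx":0,"wy":0,"wz":0,"grip":0},{"dx":0,"dy":-0.02,"dz":0,"wx":0,"wy":0,"wz":0,"grip":0}])

```text
time: 5.28
ee_pos: [0.5355, 0.0582, 0.1262]
tool_rot: [2.167, 0.114, -2.167]
force: [0.4, 0.0, 0.4]
width: 0.043
```

Emit:
jog_arm(rows=[{"dx":0,"dy":-0.002,"dz":0,"wx":0,"wy":0,"wz":0,"grip":0},{"dx":0,"dy":-0.002,"dz":0,"wx":0,"wy":0,"wz":0,"grip":0}])

```text
time: 5.52
ee_pos: [0.5355, 0.0593, 0.1263]
tool_rot: [2.168, 0.113, -2.168]
force: [-0.3, 1.3, 0.3]
width: 0.0426
```

Emit:
jog_arm(rows=[{"dx":0,"dy":-0.002,"dz":0,"wx":0,"wy":0,"wz":0,"grip":0},{"dx":0,"dy":-0.002,"dz":0,"wx":0,"wy":0,"wz":0,"grip":0}])

```text
time: 5.78
ee_pos: [0.5352, 0.0613, 0.1263]
tool_rot: [2.168, 0.113, -2.168]
force: [0.7, -0.2, 0.5]
width: 0.0428
```

Emit:
jog_arm(rows=[{"dx":0,"dy":-0.0015,"dz":0,"wx":0,"wy":0,"wz":0,"grip":0},{"dx":0,"dy":-0.0015,"dz":0,"wx":0,"wy":0,"wz":0,"grip":0}])

```text
time: 6.02
ee_pos: [0.5351, 0.0629, 0.1263]
tool_rot: [2.168, 0.113, -2.168]
force: [-0.5, -0.1, 0.2]
width: 0.0427
```

Emit:
jog_arm(rows=[{"dx":0,"dy":-0.0015,"dz":0,"wx":0,"wy":0,"wz":0,"grip":0},{"dx":0,"dy":-0.0015,"dz":0,"wx":0,"wy":0,"wz":0,"grip":0}])

```text
time: 6.28
ee_pos: [0.5349, 0.0644, 0.1263]
tool_rot: [2.168, 0.113, -2.168]
force: [-0.4, 0.1, -0.0]
width: 0.0428
```

Emit:
jog_arm(rows=[{"dx":0,"dy":-0.0015,"dz":0,"wx":0,"wy":0,"wz":0,"grip":0},{"dx":0,"dy":-0.0015,"dz":0,"wx":0,"wy":0,"wz":0,"grip":0}])

```text
time: 6.52
ee_pos: [0.5348, 0.0659, 0.1263]
tool_rot: [2.168, 0.113, -2.168]
force: [0.7, 0.9, 0.4]
width: 0.0426
```

Emit:
jog_arm(rows=[{"dx":0,"dy":-0.0015,"dz":0,"wx":0,"wy":0,"wz":0,"grip":0},{"dx":0,"dy":-0.0015,"dz":0,"wx":0,"wy":0,"wz":0,"grip":0}])

```text
time: 6.78
ee_pos: [0.5346, 0.0674, 0.1263]
tool_rot: [2.168, 0.113, -2.168]
force: [0.8, 0.7, 0.4]
width: 0.0427
```

```bash
python3 - <<'E'
from h import *
F=[]
for k in range(4):
    i,d=read_camera('side');F.append(r.observe()['force'])
cv2.imwrite('pics/s3.png',cv2.resize(i[120:220,230:370],None,fx=5,fy=5,interpolation=cv2.INTER_CUBIC)[:,:,::-1])
print(np.mean(F,0))
E
```

```text
[ 0.05031086 -0.05274213  0.38445085]
```

View pics/s3.png

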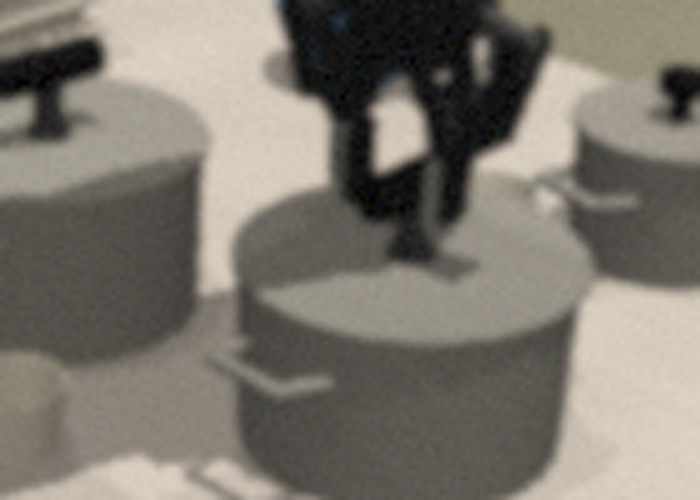

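Emit:
jog_arm(rows=[{"dx":0,"dy":-0.002,"dz":0,"wx":0,"wy":0,"wz":0,"grip":0},{"dx":0,"dy":-0.002,"dz":0,"wx":0,"wy":0,"wz":0,"grip":0}])

```text
time: 7.22
ee_pos: [0.5344, 0.0694, 0.1263]
tool_rot: [2.168, 0.113, -2.168]
force: [0.7, -0.4, -0.0]
width: 0.0425
```

Emit:
jog_arm(rows=[{"dx":0,"dy":-0.0015,"dz":0,"wx":0,"wy":0,"wz":0,"grip":0},{"dx":0,"dy":-0.0015,"dz":0,"wx":0,"wy":0,"wz":0,"grip":0}])

```text
time: 7.48
ee_pos: [0.5343, 0.0708, 0.1263]
tool_rot: [2.168, 0.113, -2.168]
force: [0.2, 0.2, -0.1]
width: 0.0427
```

```bash
python3 - <<'E'
from h import *
F=[]
for k in range(3):
    i,d=read_camera('side');F.append(r.observe()['force'])
print(np.mean(F,0),r.observe()['ee_pos'])
E
```

```text
[ 0.26773029 -0.27503566  0.27837764] [0.53426322 0.07076577 0.12626767]
```

Emit:
jog_arm(rows=[{"dx":0,"dy":-0.002,"dz":0,"wx":0,"wy":0,"wz":0,"grip":0},{"dx":0,"dy":-0.002,"dz":0,"wx":0,"wy":0,"wz":0,"grip":0}])

```text
time: 7.88
ee_pos: [0.534, 0.0728, 0.1263]
tool_rot: [2.168, 0.113, -2.168]
force: [0.5, 0.1, -0.4]
width: 0.0426
```

Emit:
jog_arm(rows=[{"dx":0,"dy":-0.0015,"dz":0,"wx":0,"wy":0,"wz":0,"grip":0},{"dx":0,"dy":-0.0015,"dz":0,"wx":0,"wy":0,"wz":0,"grip":0}])

```text
time: 8.12
ee_pos: [0.5339, 0.0743, 0.1263]
tool_rot: [2.168, 0.113, -2.168]
force: [0.1, -0.6, 1.0]
width: 0.0425
```

```bash
python3 - <<'E'
from h import *
F=[]
for k in range(3):
    i,d=read_camera('side');F.append(r.observe()['force'])
cv2.imwrite('pics/s4.png',cv2.resize(i[120:220,230:370],None,fx=5,fy=5,interpolation=cv2.INTER_CUBIC)[:,:,::-1])
print(np.mean(F,0),r.observe()['ee_pos'])
E
```

```text
[ 0.07045405 -0.52753569 -0.19536712] [0.53389064 0.07422999 0.12627416]
```

View pics/s4.png

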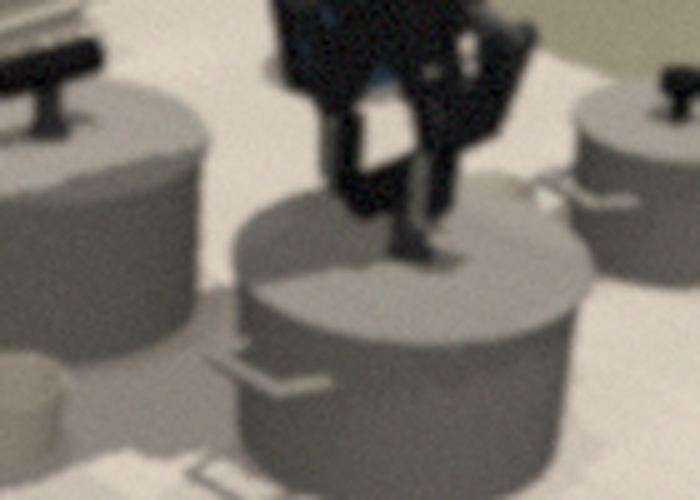

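B rocks: the bar visibly leans left of its stem foot (bar at about (375,190), foot at (412,245)), with only about 0.5 N resisting. The travel between sides is over 36 mm, well beyond a 3 mm shift. B is the loose one. I'll rock it clearly both ways, pausing upright in between.

Emit:
jog_arm(rows=[{"dx":0,"dy":-0.001,"dz":0,"wx":0,"wy":0,"wz":0,"grip":0},{"dx":0,"dy":-0.001,"dz":0,"wx":0,"wy":0,"wz":0,"grip":0},{"dx":0,"dy":0.01,"dz":0,"wx":0,"wy":0,"wz":0,"grip":0},{"dx":0,"dy":0.018,"dz":0,"wx":0,"wy":0,"wz":0,"grip":0},{"dx":0,"dy":0.018,"dz":0,"wx":0,"wy":0,"wz":0,"grip":0},{"dx":0,"dy":0.018,"dz":0,"wx":0,"wy":0,"wz":0,"grip":0},{"dx":0,"dy":0.028,"dz":0,"wx":0,"wy":0,"wz":0,"grip":0},{"dx":0,"dy":0.034,"dz":0,"wx":0,"wy":0,"wz":0,"grip":0},{"dx":0,"dy":0.036,"dz":0,"wx":0,"wy":0,"wz":0,"grip":0},{"dx":0,"dy":0.036,"dz":0,"wx":0,"wy":0,"wz":0,"grip":0}])

```text
time: 9.52
ee_pos: [0.5377, 0.0383, 0.1263]
tool_rot: [2.168, 0.113, -2.168]
force: [0.9, 1.3, -0.1]
width: 0.0427
```

```bash
python3 - <<'E'
from h import *
F=[]
for k in range(3):
    i,d=read_camera('side');F.append(r.observe()['force'])
print(np.mean(F,0),r.observe()['ee_pos'])
E
```

```text
[0.38552428 0.48082486 0.5402759 ] [0.53765008 0.03854466 0.12628433]
```

Emit:
jog_arm(rows=[{"dx":0,"dy":-0.01,"dz":0,"wx":0,"wy":0,"wz":0,"grip":0},{"dx":0,"dy":-0.018,"dz":0,"wx":0,"wy":0,"wz":0,"grip":0},{"dx":0,"dy":-0.018,"dz":0,"wx":0,"wy":0,"wz":0,"grip":0},{"dx":0,"dy":-0.018,"dz":0,"wx":0,"wy":0,"wz":0,"grip":0},{"dx":0,"dy":-0.03,"dz":0,"wx":0,"wy":0,"wz":0,"grip":0},{"dx":0,"dy":-0.036,"dz":0,"wx":0,"wy":0,"wz":0,"grip":0},{"dx":0,"dy":-0.037,"dz":0,"wx":0,"wy":0,"wz":0,"grip":0},{"dx":0,"dy":-0.037,"dz":0,"wx":0,"wy":0,"wz":0,"grip":0}])

```text
time: 10.68
ee_pos: [0.5338, 0.0753, 0.1263]
tool_rot: [2.168, 0.113, -2.168]
force: [0.1, -0.6, 0.8]
width: 0.0427
```

```bash
python3 - <<'E'
from h import *
F=[]
for k in range(3):
    i,d=read_camera('side');F.append(r.observe()['force'])
print(np.mean(F,0),r.observe()['ee_pos'])
E
```

```text
[ 0.37922945 -0.78811892 -0.06185382] [0.53379022 0.07506991 0.12626549]
```

The stops are at TCP y 0.0385 and 0.075, so the bar's rest position is y≈0.0567. I'll centre there, grip and make a short lift.

Emit:
jog_arm(grip_force=45, rows=[{"dx":-0.001,"dy":0.01,"dz":0,"wx":0,"wy":0,"wz":0,"grip":0},{"dx":-0.0015,"dy":0.0185,"dz":0,"wx":0,"wy":0,"wz":0,"grip":0},{"dx":-0.0015,"dy":0.0185,"dz":0,"wx":0,"wy":0,"wz":0,"grip":0},{"dx":-0.0015,"dy":0.0185,"dz":0,"wx":0,"wy":0,"wz":0,"grip":0},{"dx":-0.0015,"dy":0.0185,"dz":0,"wx":0,"wy":0,"wz":0,"grip":-1},{"dx":-0.0015,"dy":0.0185,"dz":0,"wx":0,"wy":0,"wz":0,"grip":-1},{"dx":-0.0015,"dy":0.0185,"dz":0,"wx":0,"wy":0,"wz":0,"grip":-1},{"dx":-0.0015,"dy":0.0185,"dz":0,"wx":0,"wy":0,"wz":0,"grip":-1}])

```text
time: 11.82
ee_pos: [0.5357, 0.057, 0.1279]
tool_rot: [2.168, 0.113, -2.168]
force: [-1.6, 1.3, 4.5]
width: 0.0206
```

Emit:
jog_arm(rows=[{"dx":-0.006,"dy":0,"dz":0,"wx":0,"wy":0,"wz":0,"grip":-1},{"dx":-0.012,"dy":0,"dz":0,"wx":0,"wy":0,"wz":0,"grip":-1},{"dx":-0.02,"dy":0,"dz":0,"wx":0,"wy":0,"wz":0,"grip":-1},{"dx":-0.035,"dy":0,"dz":0,"wx":0,"wy":0,"wz":0,"grip":-1},{"dx":-0.05,"dy":0,"dz":0,"wx":0,"wy":0,"wz":0,"grip":-1},{"dx":-0.06,"dy":0,"dz":0,"wx":0,"wy":0,"wz":0,"grip":-1},{"dx":-0.06,"dy":0,"dz":0,"wx":0,"wy":0,"wz":0,"grip":-1}])

```text
time: 12.7
ee_pos: [0.536, 0.0568, 0.1887]
tool_rot: [2.17, 0.113, -2.166]
force: [0.1, 0.1, -6.5]
width: 0.0203
```

```bash
python3 - <<'E'
from h import *
i,d=read_camera('side');print(r.observe()['force'])
cv2.imwrite('pics/s5.png',cv2.resize(i[60:260,180:460],None,fx=2.5,fy=2.5,interpolation=cv2.INTER_CUBIC)[:,:,::-1])
go((.552,-.275,.188))
E
```

```text
[-0.59866079 -0.72564844 -5.88893631]
shift [1.000e-01 3.317e+02 1.830e+01]
```

View pics/s5.png

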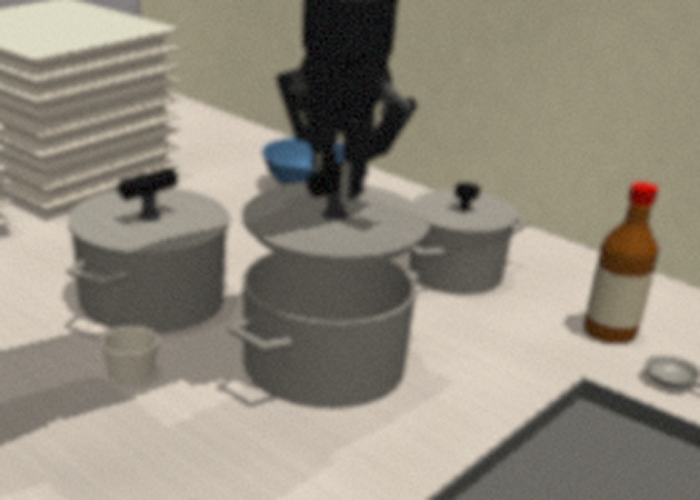

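The lid is off at (335,220), roughly level with 6 N of weight, and the other pot and lid at (150,250) are untouched. Now to carry it over the tray.

Emit:
jog_arm(rows=[{"dx":0,"dy":0.015,"dz":0.001,"wx":0,"wy":0,"wz":0,"grip":-1},{"dx":0,"dy":0.04,"dz":0.002,"wx":0,"wy":0,"wz":0,"grip":-1},{"dx":0,"dy":0.075,"dz":0.004,"wx":0,"wy":0,"wz":0,"grip":-1},{"dx":0,"dy":0.11,"dz":0.006,"wx":0,"wy":0,"wz":0,"grip":-1},{"dx":0,"dy":0.145,"dz":0.008,"wx":0,"wy":0,"wz":0,"grip":-1},{"dx":0,"dy":0.18,"dz":0.01,"wx":0,"wy":0,"wz":0,"grip":-1},{"dx":0,"dy":0.215,"dz":0.012,"wx":0,"wy":0,"wz":0,"grip":-1},{"dx":0,"dy":0.25,"dz":0.014,"wx":0,"wy":0,"wz":0,"grip":-1},{"dx":0,"dy":0.285,"dz":0.016,"wx":0,"wy":0,"wz":0,"grip":-1},{"dx":0,"dy":0.31,"dz":0.017,"wx":0,"wy":0,"wz":0,"grip":-1},{"dx":0,"dy":0.325,"dz":0.018,"wx":0,"wy":0,"wz":0,"grip":-1},{"dx":0,"dy":0.331,"dz":0.018,"wx":0,"wy":0,"wz":0,"grip":-1},{"dx":0,"dy":0.331,"dz":0.018,"wx":0,"wy":0,"wz":0,"grip":-1},{"dx":0,"dy":0.331,"dz":0.018,"wx":0,"wy":0,"wz":0,"grip":-1}])

```text
time: 14.5
ee_pos: [0.5523, -0.2734, 0.1878]
tool_rot: [2.167, 0.114, -2.168]
force: [0.4, -0.3, -5.1]
width: 0.0204
```

```bash
python3 - <<'E'
from h import *
o=r.observe();print(o['force'],o['ee_pos'])
a,d=read_camera('side');b,e=read_camera('top')
c=np.r_[cv2.resize(a,(400,300)),cv2.resize(b,(400,300))]
cv2.imwrite('pics/s6.png',c[:,:,::-1])
P=cloud('side',d);m=(np.hypot(P[...,0]-.552,P[...,1]+.275)<.08)&(abs(P[...,2]-.154)<.02)&(a.max(-1)>90);q=P[m]
A=np.c_[q[:,:2]-[.552,-.275],np.ones(len(q))];print(len(q),np.linalg.lstsq(A,q[:,2],rcond=None)[0],q.min(0),q.max(0))
E
```

```text
[ 0.44395941 -0.26977    -5.10467627] [ 0.55234425 -0.2733721   0.18782682]
3072 [ 0.00721112 -0.00531794  0.15388398] [ 0.47258122 -0.35487864  0.13997139] [ 0.63098043 -0.19505566  0.1733759 ]
```

View pics/s6.png

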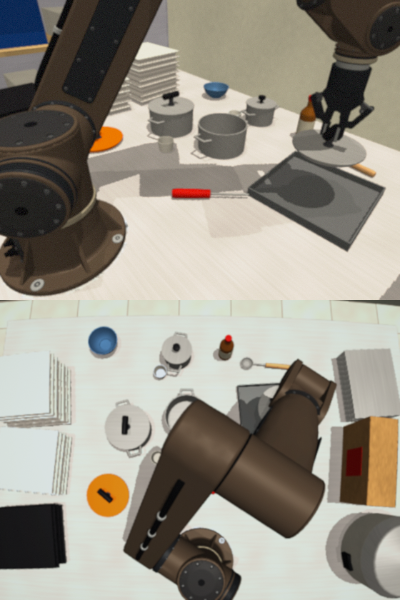

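The lid hangs level (slopes under 0.01) over the tray, with its top at z=0.154. It needs to go down 136 mm.

Emit:
jog_arm(rows=[{"dx":0.015,"dy":0,"dz":0,"wx":0,"wy":0,"wz":0,"grip":-1},{"dx":0.035,"dy":0,"dz":0,"wx":0,"wy":0,"wz":0,"grip":-1},{"dx":0.055,"dy":0,"dz":0,"wx":0,"wy":0,"wz":0,"grip":-1},{"dx":0.075,"dy":0,"dz":0,"wx":0,"wy":0,"wz":0,"grip":-1},{"dx":0.095,"dy":0,"dz":0,"wx":0,"wy":0,"wz":0,"grip":-1},{"dx":0.11,"dy":0,"dz":0,"wx":0,"wy":0,"wz":0,"grip":-1},{"dx":0.12,"dy":0,"dz":0,"wx":0,"wy":0,"wz":0,"grip":-1},{"dx":0.127,"dy":0,"dz":0,"wx":0,"wy":0,"wz":0,"grip":-1},{"dx":0.131,"dy":0,"dz":0,"wx":0,"wy":0,"wz":0,"grip":-1},{"dx":0.133,"dy":0,"dz":0,"wx":0,"wy":0,"wz":0,"grip":-1},{"dx":0.133,"dy":0,"dz":0,"wx":0,"wy":0,"wz":0,"grip":-1}])

```text
time: 15.98
ee_pos: [0.5524, -0.2743, 0.055]
tool_rot: [2.168, 0.113, -2.167]
force: [0.0, 0.1, -5.4]
width: 0.0206
```

Emit:
jog_arm(rows=[{"dx":0.001,"dy":0,"dz":0,"wx":0,"wy":0,"wz":0,"grip":-1},{"dx":0.002,"dy":0,"dz":0,"wx":0,"wy":0,"wz":0,"grip":-1},{"dx":0.002,"dy":0,"dz":0,"wx":0,"wy":0,"wz":0,"grip":-1}])

```text
time: 16.35
ee_pos: [0.5523, -0.2742, 0.0528]
tool_rot: [2.168, 0.113, -2.168]
force: [-0.0, 0.5, -5.6]
width: 0.0208
```

Emit:
jog_arm(rows=[{"dx":0.0007,"dy":0,"dz":0,"wx":0,"wy":0,"wz":0,"grip":-1},{"dx":0.001,"dy":0,"dz":0,"wx":0,"wy":0,"wz":0,"grip":-1},{"dx":0.001,"dy":0,"dz":0,"wx":0,"wy":0,"wz":0,"grip":-1}])

```text
time: 16.73
ee_pos: [0.5523, -0.2743, 0.0519]
tool_rot: [2.168, 0.113, -2.168]
force: [-0.2, 0.8, -3.2]
width: 0.0207
```

Emit:
jog_arm(rows=[{"dx":0.0007,"dy":0,"dz":0,"wx":0,"wy":0,"wz":0,"grip":-1},{"dx":0.001,"dy":0,"dz":0,"wx":0,"wy":0,"wz":0,"grip":-1},{"dx":0.001,"dy":0,"dz":0,"wx":0,"wy":0,"wz":0,"grip":-1}])

```text
time: 17.1
ee_pos: [0.5524, -0.2743, 0.0518]
tool_rot: [2.168, 0.113, -2.167]
force: [-3.8, 1.3, 7.8]
width: 0.0206
```

Landed: the force has turned to a push. I'll open up and lift away.

Emit:
jog_arm(rows=[{"dx":-0.001,"dy":0,"dz":0,"wx":0,"wy":0,"wz":0,"grip":-1},{"dx":-0.001,"dy":0,"dz":0,"wx":0,"wy":0,"wz":0,"grip":0},{"dx":-0.001,"dy":0,"dz":0,"wx":0,"wy":0,"wz":0,"grip":0},{"dx":-0.001,"dy":0,"dz":0,"wx":0,"wy":0,"wz":0,"grip":0},{"dx":-0.001,"dy":0,"dz":0,"wx":0,"wy":0,"wz":0,"grip":0},{"dx":-0.015,"dy":0,"dz":0,"wx":0,"wy":0,"wz":0,"grip":0},{"dx":-0.05,"dy":0,"dz":0,"wx":0,"wy":0,"wz":0,"grip":0},{"dx":-0.1,"dy":0,"dz":0,"wx":0,"wy":0,"wz":0,"grip":0},{"dx":-0.15,"dy":0,"dz":0,"wx":0,"wy":0,"wz":0,"grip":0},{"dx":-0.19,"dy":0,"dz":0,"wx":0,"wy":0,"wz":0,"grip":0},{"dx":-0.19,"dy":0,"dz":0,"wx":0,"wy":0,"wz":0,"grip":0}])

```text
time: 18.48
ee_pos: [0.553, -0.2746, 0.2451]
tool_rot: [2.172, 0.109, -2.16]
force: [0.2, -0.6, 0.1]
width: 0.0424
```

```bash
python3 - <<'E'
from h import *
a,d=read_camera('side');print(r.observe()['force'],r.observe()['width'])
cv2.imwrite('pics/s7.png',cv2.resize(a,(700,525))[:,:,::-1])
P=cloud('side',d)
for c,z in(((.552,-.275),.018),((.491,.269),.094)):
    m=(np.hypot(P[...,0]-c[0],P[...,1]-c[1])<.1)&(abs(P[...,2]-z)<.012)&(a.max(-1)>(100 if z<.05 else 0));q=P[m]
    A=np.c_[q[:,:2]-c,np.ones(len(q))];print(len(q),np.linalg.lstsq(A,q[:,2],rcond=None)[0],cv2.minEnclosingCircle((q[:,:2]*1000).astype(np.float32)))
E
```

```text
[ 1.4553629   0.62745339 -1.29420891] 0.04254836828059102
3563 [0.00457715 0.00163707 0.01839057] ((547.5592041015625, -280.9269714355469), 97.14961242675781)
1436 [0.01688449 0.02227956 0.09377924] ((487.510986328125, 269.8245849609375), 84.00202178955078)
```

View pics/s7.png

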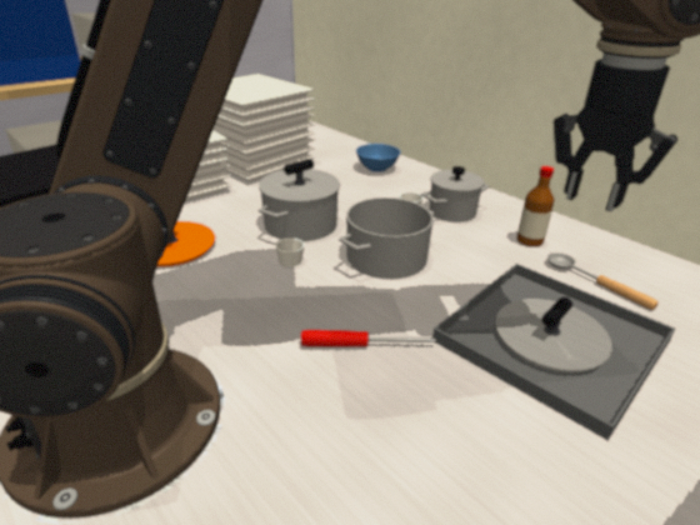

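The lid lies flat in the tray at (553,335) with its handle upright. The sound lid is on its pot at (300,195), and the gripper is clear of everything.

```bash
python3 -c "
from h import *
print(r.close_job())"
```

```text
the job is handed in; nothing more can be done
None
```

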